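# Put away seed plates with a separator sheet and shut the drawer

### The arm

A 6-joint arm with a two-finger parallel gripper is mounted at the origin on the work surface. World frame = base frame: x ahead of the robot, y to its left, z up, the work surface at z = 0. Lengths are in mm, angles in rad, forces in N, time in s.
With the tool pointing down it reaches from about 275 to 750 mm from the base axis. Payload 10.2 kg.
Tool frame: the origin (TCP) lies midway between the tips of the shut fingers; the grasp point (between the pads) lies 19 mm behind it; z points along the fingers, y is the direction in which the jaws open and shut (so a half turn about z gives the same grasp; the last joint's range is limited). The gripper opens to 85 mm and grips with 20 to 120 N. Pads are 22 mm wide; open, the fingers measure 114 mm over their backs; the gripper's body (76 mm by 85 mm) begins 54 mm behind the grasp point. The pads swing forward as they close: fully open they stand 13 mm farther back than shut.
Start: joints at [0.926, 0.313, 1.498, -0, 1.331, -0.223], TCP at [214.95, 478.986, 231.294] pointing down, gripper open.
Joint ranges: [-2.94, 2.94], [-0.97, 2.17], [0.19, 2.56], [-1.23, 4.37], [0.02, 3.11], [-2.88, 2.88]. Speed limits (rad/s): [2.39, 2.39, 3.01, 3.14, 3.14, 3.14].

### API

Orientations are given as a unit quaternion [w, x, y, z].
In Python, from rig import sense, optics, ctrl gives the robot as it stands.
- The arm moves only by the tool play_rows, never from a script. Its argument "plan" is a list of rows, each a list of 7 numbers: the shift along the world's x, y, z in mm, then the turn, a rotation vector about the world's x, y, z in rad, then the opening, from -1 (shut) to 1 (fully open), so that 0 is half open. A call has 1 to 5 rows; each row shifts and turns the pose as measured when the row begins; what a row does not reach is not made up. A row lasts 1/12 s, in which the tool goes at most 41.7 mm and 7.16 degrees, less where a joint would pass 70% of its speed; a pose out of reach is approached as far as the arm can. A call is refused whole if a number of a shift passes 41.7 or a number of a turn 0.125, either way. A call with a gripper value outside its range is refused whole. The fingers move at their own pace and stop on an object; "grip_force" is the grip in N (left out, the last holds). Time passes only in rows, so rows that do not move let the fingers close. It gives the time, the measured TCP pose, the force and the opening at its end, in the units of the state.
- sense(): the state, without advancing time (a new reading comes with each control period).
- optics.capture(name): name is "scene" or "top" or "wrist"; returns a dict with "img" (400x640x3 uint8, blue, green, red), "fx", "fy", "cx", "cy" (pixels), "dist" ([k1, k2, p1, p2, k3] as OpenCV has them; the pictures are not rectified), "world_to_cam" (4x4, takes a point from world to camera coordinates). Camera axes: x right, y up, looking along -z (the intrinsics and any distortion apply to the point x, -y, -z); pixel columns grow to the right and rows downward; lengths in mm; the calibration is good to about 2 mm. A picture is of the moment at which its call begins. There is no depth.
- ctrl.finish_job(): hands the job in, once; it reports no verdict.
The state is a dict: "time_s": time; "joints": joint angles; "dq": joint speeds; "tau": joint torques, N m; "eef_pos": TCP position; "ee_rot": TCP orientation; "force": force on the tool from outside, world axes, zero at the start; "wrist_torque": the same for the moment, N m; "grip_width": opening from 0.0 (shut) to 1.0 (fully open).
Only numpy, scipy, OpenCV 4.12 (cv2) and the standard library are available. Lean on these libraries where they do the work, as an engineer would, in place of code of your own. Each camera call takes 0.05 s, during which the arm holds its last target. There are 200 camera calls.

### The job

Lay the orange separator sheet flat on the blue seed plate in the open drawer, centred on it and square with the drawer, then lay the second blue seed plate from the bench flat on the sheet, centred over the plate below. Set both down gently without dropping them, then push the drawer fully shut with the three layers still in line, and leave the sprocket, the jar and the brush retainer where they are.

Things in the scene. Friction and masses are not known exactly. Their poses are not given: they have to be found in the camera images.
- sheet_center (a point): Separator sheet: stiff orange plastic, 176 x 176 x 6 mm, about 100 g, lying flat on the bench at the start. A notch 60 mm long (along its x) and 63 mm deep is cut in the middle of each of its two y edges, leaving a waist 50 mm wide (along y) at its centre to pinch across. Point at the sheet's centre, half-way up (3 mm above its underside); z is normal to the sheet.
- upper_center (a point): Blue nylon seed plate on the bench: flat disc, 180 mm diameter, 12 mm thick, about 180 g, a 20 mm wide rim with black seed cells joined by one bridge 30 mm wide that runs along its x through the centre; the D-shaped windows on both sides of the bridge (to 70 mm from the centre) let fingers in to pinch the bridge along y. Point at the plate's centre, half-way up (6 mm above its underside); z up.
- lower_center (a point): The identical blue seed plate (180 mm diameter, 12 mm thick) that already lies flat on the floor of the drawer's front bay. Point at its centre, half-way up; z up.
- bay (a point): Centre of the floor of the drawer's front bay, 14 mm above the bench; moves with the drawer. x points into the drawer unit (the way the drawer shuts), y across the drawer, z up. The bay is 210 x 210 mm inside, its side and rear walls 46 mm high; the drawer front, 12 mm thick, rises 60 mm above the bay floor. The unit's housing is 250 mm wide and 85 mm high and the gap above the bay when shut is 65 mm.
- handle (a point): Middle of the drawer's dark bar handle, 41 mm above the bench, 35 mm in front of the outer face of the drawer front; moves with the drawer. Bar along y, 120 mm long, 11 mm thick. Axes as for bay.
- tray (a joint): How far the steel drawer is pushed in, m: 0 at its open stop, 0 to 0.012 at the start, 0.247 fully shut (a hard stop). Shuts along +x of bay; it resists with a few newtons and stays where it is left.
- sprocket: Bystander, not to be moved: zinc chain sprocket lying flat, 98 mm across, 28 mm high at its hub. Origin at the centre of its underside.
- pins: Bystander, not to be moved: glass jar of shear pins with a yellow cap, 60 mm across, 80 mm high. Origin at the centre of its underside.
- retainer: Bystander, not to be moved: white plastic brush retainer, 90 x 22 x 24 mm, a bar with two upturned ends. Origin at the centre of its underside.
There are look-alikes about, which are no part of the job. What is shaped like the part that bears upper_center but brown is not meant.

How it is judged:
By the outcome, as a careful person would: the job done as asked, in the order asked, and still so for the second after the job is handed in, with the robot touching nothing.
It also fails if it takes over 72 s, if anything falls off the work surface, if the arm or the gripper's body presses on something with over 40 N, if the wrist force passes 120 N, or if a joint passes its speed limit or range.

## Working session

There is one attempt and no reset: what is moved stays moved. The work goes in short steps, Python scripts to look and compute and a tool call to move; the robot and the scene stay as the last step left them, time stands still between calls to the robot, and variables do not carry over. Pictures are saved under pics/ and viewed, about 8 in all and at most 12, crops included, and the job is handed in when it is done.

Besides the shell and the picture viewer there is one more tool, called after "Emit:" by a JSON object that holds its "api" and its "payload". play_rows: Moves the arm, as the interface text tells. Its arguments: {"type":"object","properties":{"plan":{"type":"array"},"grip_force":{"type":"number"}},"required":["plan"]}

```bash
mkdir -p pics; cat > h.py <<'E'
import numpy as np, cv2
from rig import sense, optics, ctrl
def cap(n,f=None):
    c=optics.capture(n)
    if f: cv2.imwrite('pics/'+f,c['img'])
    return c
def K(c): return np.array([[c['fx'],0,c['cx']],[0,c['fy'],c['cy']],[0,0,1.]])
def back(c,px,z):
    u=cv2.undistortPoints(np.array(px,float).reshape(-1,1,2),K(c),np.array(c['dist'],float)).reshape(-1,2)
    M=np.array(c['world_to_cam']);R=M[:3,:3];o=-R.T@M[:3,3]
    d=np.c_[u[:,0],-u[:,1],-np.ones(len(u))]@R
    return o+d*((z-o[2])/d[:,2])[:,None]
def proj(c,P):
    M=np.array(c['world_to_cam']);p=np.atleast_2d(P)@M[:3,:3].T+M[:3,3]
    p=p*[1,-1,-1]
    return cv2.projectPoints(p,np.zeros(3),np.zeros(3),K(c),np.array(c['dist'],float))[0].reshape(-1,2)
E
python3 - <<'E'
from h import *
a=cap('top','top0.png');b=cap('scene','scene0.png')
print(a['world_to_cam'],a['fx'],b['world_to_cam']);print(sense())
cv2.imwrite('pics/both.png',cv2.resize(np.vstack([a['img'],b['img']]),(480,600)))
E
```

```text
[[-1.44590998e-03 -9.99956844e-01  9.17706510e-03 -1.75752466e+01]
 [ 9.91826907e-01 -2.63198114e-04  1.27590428e-01 -4.64601775e+02]
 [-1.27582507e-01  9.28654437e-03  9.91784485e-01 -1.01793049e+03]
 [ 0.00000000e+00  0.00000000e+00  0.00000000e+00  1.00000000e+00]] 405.57249944736844 [[-9.14952402e-03  9.99801226e-01  1.77142531e-02  1.30370899e+01]
 [-6.47653225e-01 -1.94223071e-02  7.61687649e-01  2.82143079e+02]
 [ 7.61880297e-01 -4.50361368e-03  6.47702193e-01 -1.72716032e+03]
 [ 0.00000000e+00  0.00000000e+00  0.00000000e+00  1.00000000e+00]]
{'time_s': 0.1, 'joints': array([ 9.25605210e-01,  3.13365938e-01,  1.49836732e+00,  7.63839007e-06,
        1.33101786e+00, -2.23399644e-01]), 'dq': array([-5.20832392e-04, -1.31094387e-03, -2.76805673e-03,  5.30982598e-04,
       -3.28076109e-04, -5.92480278e-05]), 'tau': array([ 2.07012927e-03, -4.12893605e+01, -2.60140371e+01, -1.58265489e-04,
        2.99621192e-03,  1.77386664e-05]), 'eef_pos': array([214.79566916, 478.78910809, 230.80435626]), 'ee_rot': array([-2.47089212e-04,  2.09336728e-01,  9.77843443e-01, -5.23899121e-04]), 'force': array([-0.07288198, -0.11189792, -0.22554896]), 'wrist_torque': array([ 0.00186154, -0.02566573, -0.02537658]), 'grip_width': 1.0002349296592992}
```

View pics/top0.png

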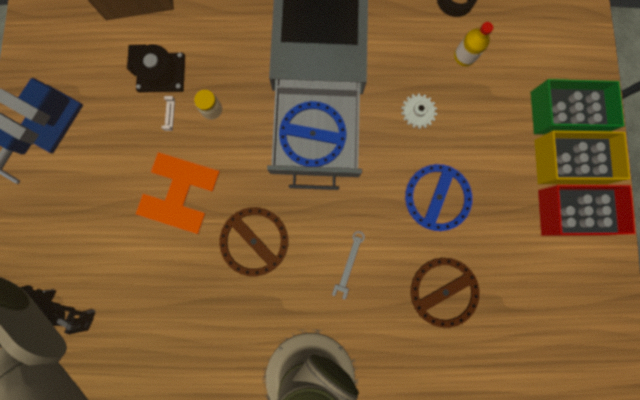

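View pics/scene0.png

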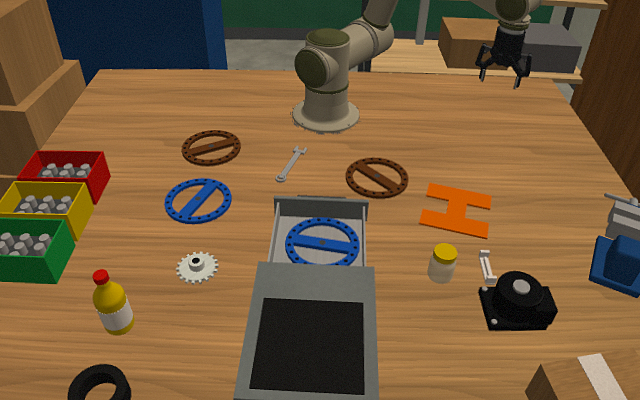

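Top view: the sheet is at (178,193), the blue plate on the bench at (438,197), and the lower blue plate in the drawer at (312,133). Possible look-alikes are the brown discs at (254,241) and (445,292). By colour and place I choose the blue disc at (438,197). Next I measure and check with a crop.

```bash
cat > m.py <<'E'
from h import *
def mask(c,kind):
    hsv=cv2.cvtColor(c['img'],cv2.COLOR_BGR2HSV)
    lo,hi={'b':((105,150,70),(125,255,255)),'o':((5,220,150),(13,255,255))}[kind]
    return cv2.inRange(hsv,lo,hi)
def comp(m,box):
    o=np.zeros_like(m);x0,y0,x1,y1=box;o[y0:y1,x0:x1]=m[y0:y1,x0:x1];return o
def disc(c,m,z):
    p=np.argwhere(m)[:,::-1]; h=cv2.convexHull(p.astype(np.int32)).reshape(-1,2)
    P=back(c,h,z)[:,:2]
    (cx,cy),r=cv2.minEnclosingCircle(P.astype(np.float32))
    e=cv2.fitEllipse(P.astype(np.float32))
    Q=back(c,p,z)[:,:2]-np.array(e[0]); Q=Q[np.hypot(*Q.T)<60]
    w,v=np.linalg.eigh(Q.T@Q); a=np.arctan2(v[1,1],v[0,1])
    return (cx,cy,r),e,np.degrees(a)%180,Q.mean(0)
E
python3 - <<'E'
from m import *
c=cap('top');mb=mask(c,'b');mo=mask(c,'o')
print('upper',disc(c,comp(mb,(400,155,480,240)),12))
print('lower',disc(c,comp(mb,(272,95,352,170)),26))
p=np.argwhere(comp(mo,(125,145,230,240)))[:,::-1]
P=back(c,p,6)[:,:2].astype(np.float32)
print('sheet',cv2.minAreaRect(P),P.mean(0),len(p))
im=c['img'];a=cv2.resize(im[85:240,265:485],None,fx=3,fy=3,interpolation=2)
b=cv2.resize(im[145:240,125:225],(100*3,95*3))
cv2.imwrite('pics/crop1.png',a)
E
```

```text
upper ((461.1829833984375, -338.824462890625, 87.03583526611328), ((460.725341796875, -338.83984375), (171.77191162109375, 173.4969940185547), 16.73899269104004), np.float64(157.2189451919999), array([-0.62881701,  0.42614332]))
lower ((629.3381958007812, -4.550033092498779, 87.76983642578125), ((629.2687377929688, -4.850539207458496), (173.45199584960938, 174.80467224121094), 98.85513305664062), np.float64(78.99698450558382), array([-0.11579756, -0.08676104]))
sheet ((474.71087646484375, 354.0857238769531), (174.72509765625, 174.92694091796875), 72.75789642333984) [473.61578 353.7713 ] 3162
```

View pics/crop1.png

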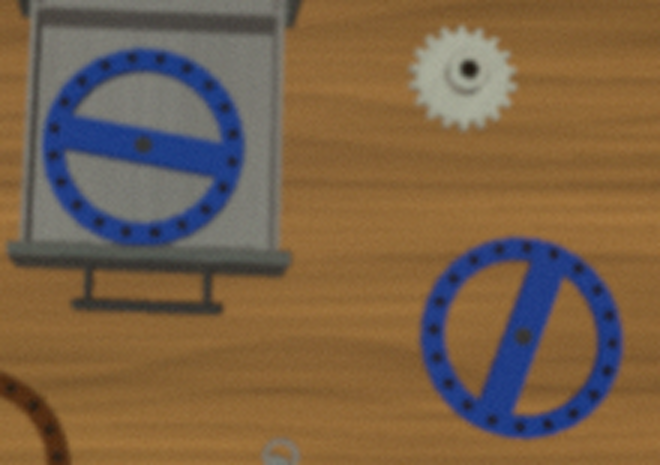

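The chosen plate at crop (522,337) is blue with a bridge, as described. The lower plate is at crop (143,145), the drawer front edge runs (10,243)-(290,257) and the handle (74,303)-(220,309). Now the drawer yaw.

```bash
python3 - <<'E'
from m import *
c=cap('top')
f=lambda a:np.array(a)/3+[265-.33,85-.33]
def ang(n,a,b,z):
    P=back(c,[f(a),f(b)],z);d=P[1]-P[0];print(n,P[:,:2].round(1).tolist(),np.degrees(np.arctan2(d[1],d[0])).round(2))
ang('front',(10,243),(290,257),74);ang('handle',(74,303),(220,309),46)
ang('L',(25,242),(38,12),60);ang('R',(272,250),(285,20),60)
# wide crop of drawer for reading lines
cv2.imwrite('pics/drawer.png',cv2.resize(c['img'][0:195,262:376],None,fx=5,fy=5,interpolation=2)[375:])
E
```

```text
front [[532.1, 105.5], [520.3, -127.6]] -92.89
handle [[485.8, 53.5], [480.7, -70.6]] -92.38
L [[535.8, 94.4], [739.3, 86.1]] -2.34
R [[529.0, -114.1], [732.5, -128.5]] -4.05
```

View pics/drawer.png

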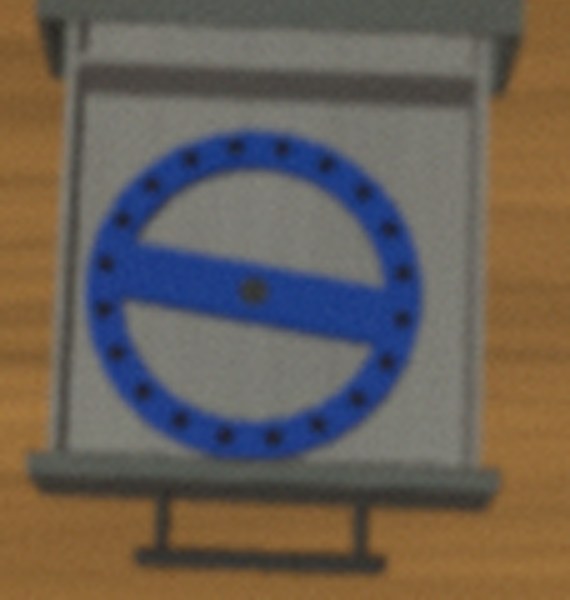

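Emit:
{"api": "play_rows", "payload": {"plan": [[38, -18, 0, 0, 0, 0, 1], [38, -18, 0, 0, 0, 0, 1], [38, -18, 0, 0, 0, 0, 1], [38, -18, 0, 0, 0, 0, 1], [38, -18, 0, 0, 0, 0, 1]]}}

```text
time_s: 0.62
eef_pos: [400.9, 389.5, 230.9]
ee_rot: [-0.001, 0.203, 0.979, -0.0]
force: [0.5, 0.5, -0.2]
grip_width: 1.0
```

The drawer's yaw is about -2.7°. The lower plate sits left and front in the bay, with its hub at crop (254,291). Next I go over the sheet.

Emit:
{"api": "play_rows", "payload": {"plan": [[37, -18, -5, 0, 0, 0.05, 1], [37, -17, -5, 0, 0, 0.057, 1], [0, 0, 0, 0, 0, 0, 1]]}}

```text
time_s: 0.87
eef_pos: [480.6, 349.7, 219.9]
ee_rot: [-0.001, 0.151, 0.989, -0.001]
force: [0.3, 0.4, -0.2]
grip_width: 1.004
```

```bash
cat > w.py <<'E'
from m import *
def yaw():
    q=sense()['ee_rot'];return np.degrees(np.arctan2(2*(q[1]*q[2]+q[0]*q[3])*0+ (1-2*(q[1]**2+q[3]**2)), 2*(q[1]*q[2]-q[0]*q[3])))
E
python3 - <<'E'
from w import *
c=cap('wrist','w1.png');s=sense();print(s['eef_pos'],yaw())
p=np.argwhere(mask(c,'o'))[:,::-1]
P=back(c,p,6)[:,:2].astype(np.float32)
print('sheet',cv2.minAreaRect(P),P.mean(0),len(p))
E
```

```text
[478.23683557 351.12304392 220.2646501 ] 72.618231145376
sheet ((474.6177978515625, 351.55267333984375), (175.21693420410156, 174.66769409179688), 72.79083251953125) [468.75226 353.42508] 22104
```

View pics/w1.png

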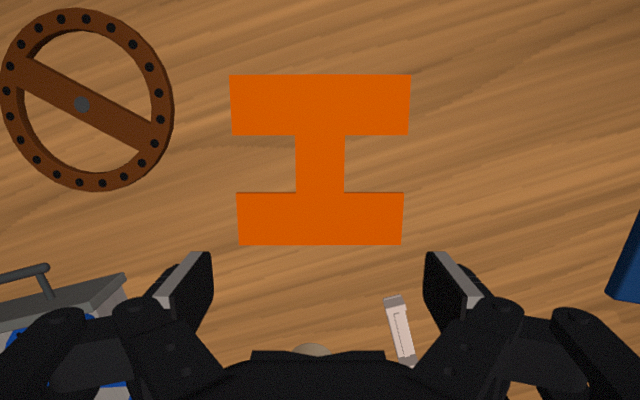

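Wrist view shows the sheet squarely at (320,160), aligned with the jaws and agreeing with the top view within about 2 mm.

Emit:
{"api": "play_rows", "payload": {"plan": [[-3, 1, -40, 0, 0, 0, 1], [0, 0, -40, 0, 0, 0, 1], [0, 0, -40, 0, 0, 0, 0.9], [0, 0, -40, 0, 0, 0, 0.8], [0, 0, -35, 0, 0, 0, 0.6]]}}

```text
time_s: 1.33
eef_pos: [475.4, 355.7, 27.8]
ee_rot: [0.006, 0.152, 0.988, 0.005]
force: [0.6, 0.6, -0.4]
grip_width: 0.806
```

Emit:
{"api": "play_rows", "payload": {"plan": [[0, 0, -10, 0, 0, 0, 0.5], [0, 0, -5, 0, 0, 0, 0.5], [0, 0, 0, 0, 0, 0, 0.5]]}}

```text
time_s: 1.58
eef_pos: [469.9, 355.8, 6.7]
ee_rot: [0.001, 0.151, 0.989, 0.002]
force: [0.4, 0.1, 0.6]
grip_width: 0.75
```

```bash
python3 - <<'E'
from w import *
s=sense();print(s['eef_pos'],yaw(),s['grip_width'],s['force'],s['ee_rot'])
E
```

```text
[469.89440585 355.81796035   6.74883432] 72.61454692400885 0.7503989631194931 [0.43316295 0.07332324 0.566843  ] [0.00107952 0.15113658 0.98850974 0.00224995]
```

Emit:
{"api": "play_rows", "payload": {"plan": [[4.5, -3, -4, 0, 0, 0, 0.5], [0, 0, 0, 0, 0, 0, 0.5], [0, 0, -4.5, 0, 0, 0, 0.5], [0, 0, 0, 0, 0, 0, 0.5]]}}

```text
time_s: 1.92
eef_pos: [477.8, 354.7, 4.2]
ee_rot: [0.005, 0.151, 0.989, 0.005]
force: [-0.0, 0.3, -0.2]
grip_width: 0.751
```

Emit:
{"api": "play_rows", "payload": {"plan": [[0, 0, 0, 0, 0, 0, 0.5], [0, 0, 0, 0, 0, 0, 0.5]]}}

```text
time_s: 2.08
eef_pos: [478.7, 355.1, 5.8]
ee_rot: [0.007, 0.151, 0.989, 0.006]
force: [-0.1, 0.3, 0.1]
grip_width: 0.752
```

```bash
cat >> w.py <<'E'
from scipy.spatial.transform import Rotation as Ro
def st(tx=None,ty=None,tz=None,tyaw=None):
    s=sense();q=s['ee_rot'];R=Ro.from_quat([q[1],q[2],q[3],q[0]]);y=R.as_matrix()[:,1]
    yw=np.degrees(np.arctan2(y[1],y[0]));print('pos',s['eef_pos'].round(2),'yaw',yw.round(2),'w',s['grip_width'].__round__(3),'F',s['force'].round(1),'t',s['time_s'])
    t=np.radians(yw if tyaw is None else tyaw)
    D=np.array([[np.sin(t),np.cos(t),0],[-np.cos(t),np.sin(t),0],[0,0,-1]])
    print('turn to level',(Ro.from_matrix(D)*R.inv()).as_rotvec().round(4), 'move',[None if a is None else round(a-b,1) for a,b in zip((tx,ty,tz),s['eef_pos'])])
E
python3 -c "
from w import *
st(474.6,352.5,-1.5,72.8)"
```

```text
pos [478.69 355.06   5.76] yaw 72.64 w 0.752 F [-0.1  0.3  0.1] t 2.0833Traceback (most recent call last):
  File "<string>", line 3, in <module>
    st(474.6,352.5,-1.5,72.8)
    ~~^^^^^^^^^^^^^^^^^^^^^^^
  File "w.py", line 10, in st
    print('turn to level',(Ro.from_matrix(D)*R.inv()).as_rotvec().round(4), 'move',[None if a is None else round(a-b,1) for a,b in zip((tx,ty,tz),s['eef_pos'])])
                           ~~~~~~~~~~~~~~^^^
  File "scipy/spatial/transform/_rotation.pyx", line 1143, in scipy.spatial.transform._rotation.Rotation.from_matrix
ValueError: Non-positive determinant (left-handed or null coordinate frame) in rotation matrix 0: [[ 0.95527836  0.29570805  0.        ]
 [-0.29570805  0.95527836  0.        ]
 [ 0.          0.         -1.        ]].
```

```bash
sed -i 's/\[\[np.sin(t),np.cos(t),0\],\[-np.cos(t),np.sin(t),0\]/[[-np.sin(t),np.cos(t),0],[np.cos(t),np.sin(t),0]/' w.py
python3 -c "
from w import *
st(474.6,352.5,-1.5,72.8);print(sense()['dq'])"
```

```text
pos [478.69 355.06   5.76] yaw 72.64 w 0.752 F [-0.1  0.3  0.1] t 2.0833
turn to level [-0.0099  0.0148  0.0029] move [np.float64(-4.1), np.float64(-2.6), np.float64(-7.3)]
[ 0.00058239 -0.00943635 -0.00928926  0.00042993  0.00433885  0.00147616]
```

Emit:
{"api": "play_rows", "payload": {"plan": [[-4, -2.5, -4, -0.01, 0.015, 0.003, 0.5]]}}

```text
time_s: 2.17
eef_pos: [475.3, 352.8, 2.7]
ee_rot: [0.001, 0.149, 0.989, 0.0]
force: [-0.3, 0.5, -0.3]
grip_width: 0.75
```

Emit:
{"api": "play_rows", "payload": {"plan": [[0, 0, 0, 0, 0, 0, 0.5]]}}

```text
time_s: 2.25
eef_pos: [474.6, 352.4, 2.2]
ee_rot: [-0.0, 0.149, 0.989, -0.0]
force: [0.1, 0.1, -1.1]
grip_width: 0.749
```

Emit:
{"api": "play_rows", "payload": {"plan": [[0, 0, 0, 0, 0, 0, 0.5]]}}

```text
time_s: 2.33
eef_pos: [474.6, 352.4, 2.1]
ee_rot: [-0.0, 0.149, 0.989, -0.0]
force: [-0.6, 1.3, 1.4]
grip_width: 0.745
```

```bash
python3 -c "
from w import *
st(474.6,352.5,-1.5,72.8);print(sense()['dq'])"
```

```text
pos [474.59 352.42   2.12] yaw 72.82 w 0.745 F [-0.6  1.3  1.4] t 2.3333
turn to level [ 0.0007 -0.0007 -0.0003] move [np.float64(0.0), np.float64(0.1), np.float64(-3.6)]
[-0.00140377  0.00737876  0.00836687 -0.00358507  0.00876483 -0.00090827]
```

Emit:
{"api": "play_rows", "payload": {"plan": [[0, 0, -3.5, 0, 0, 0, 0.4], [0, 0, 0, 0, 0, 0, 0], [0, 0, 0, 0, 0, 0, -1], [0, 0, 0, 0, 0, 0, -1], [0, 0, 0, 0, 0, 0, -1]], "grip_force": 40}}

```text
time_s: 2.75
eef_pos: [474.7, 352.5, -1.3]
ee_rot: [-0.0, 0.149, 0.989, -0.0]
force: [0.6, -0.3, 0.8]
grip_width: 0.567
```

```bash
python3 -c "
from w import *
st(474.6,352.5,-1.5,72.8)"
```

```text
pos [474.67 352.51  -1.34] yaw 72.83 w 0.567 F [ 0.6 -0.3  0.8] t 2.75
turn to level [ 0.0007 -0.0005 -0.0005] move [np.float64(-0.1), np.float64(-0.0), np.float64(-0.2)]
```

Emit:
{"api": "play_rows", "payload": {"plan": [[0, 0, 10, 0, 0, 0, -1], [0, 0, 25, 0, 0, 0, -1], [0, 0, 40, 0, 0, 0, -1], [5, -10, 40, 0, 0, 0, -1], [10, -20, 35, 0, 0, 0.03, -1]]}}

```text
time_s: 3.17
eef_pos: [482.9, 321.8, 147.2]
ee_rot: [-0.008, 0.133, 0.991, -0.005]
force: [0.3, -0.4, -0.5]
grip_width: 0.565
```

Emit:
{"api": "play_rows", "payload": {"plan": [[8, -35, 25, 0, 0, 0.05, -1], [12, -38, 0, 0, 0, 0.05, -1], [10, -35, 0, 0, 0, 0.05, -1], [0, 0, 0, 0, 0, 0, -1], [0, 0, 0, 0, 0, 0, -1]]}}

```text
time_s: 3.58
eef_pos: [516.7, 210.1, 184.9]
ee_rot: [0.002, 0.054, 0.999, -0.003]
force: [0.6, 0.9, -0.6]
grip_width: 0.564
```

```bash
python3 -c "
from w import *
st(629,-5,0,87.3)
cap('wrist','w2.png')"
```

```text
pos [516.72 210.11 184.89] yaw 83.83 w 0.564 F [ 0.6  0.9 -0.6] t 3.5833
turn to level [0.0054 0.0034 0.0605] move [np.float64(112.3), np.float64(-215.1), np.float64(-184.9)]
```

View pics/w2.png

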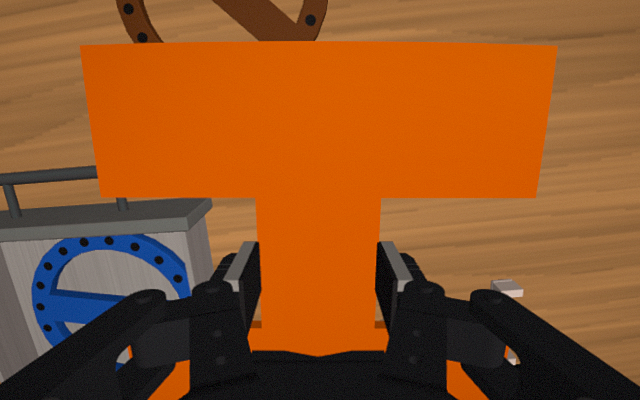

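Sheet is held level, its near edge at row 45 from (82,45) to (557,45). The drawer front is partly seen at left.

```bash
python3 - <<'E'
from w import *
c=cap('wrist');im=c['img']
P=back(c,[(81,45),(557,45),(537,198),(100,197),(256,197),(381,197)],192.2)
s=sense();t=np.radians(83.83);y=np.array([np.cos(t),np.sin(t)]);x=np.array([np.sin(t),-np.cos(t)])
d=P[:,:2]-s['eef_pos'][:2];print('sheet frame',np.c_[d@x,d@y].round(1).tolist())
cv2.imwrite('pics/w2c.png',cv2.resize(im[155:355,0:240],None,fx=3,fy=3,interpolation=2))
E
```

```text
sheet frame [[-86.7, -88.9], [-86.5, 84.5], [-29.0, 85.5], [-29.2, -90.2], [-29.3, -26.7], [-29.3, 22.5]]
```

View pics/w2c.png

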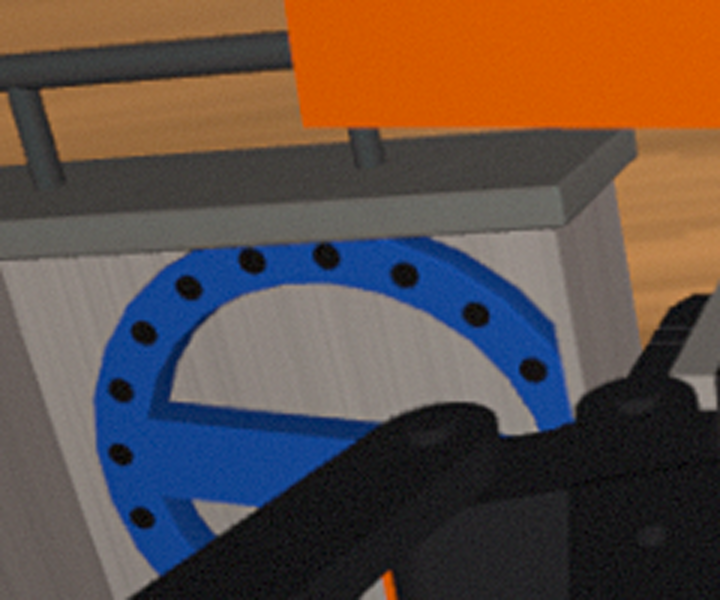

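```bash
python3 - <<'E'
from w import *
c=cap('wrist')
f=lambda a:np.array(a)/3+[-.33,155-.33]
for n,a,b,z in [('fin',(0,220),(555,185),74),('fout',(65,163),(600,128),74),('handle',(0,55),(288,31),44),('handle2',(0,90),(288,67),38)]:
    P=back(c,[f(a),f(b)],z);d=P[0]-P[1];print(n,P[:,:2].round(1).tolist(),np.degrees(np.arctan2(d[1],d[0]))+90)
E
```

```text
fin [[516.5, -47.2], [522.3, 107.1]] -2.1438309009535317
fout [[503.0, -22.6], [508.8, 121.5]] -2.3021830918975184
handle [[475.8, -60.9], [479.1, 28.0]] -2.1223849830177244
handle2 [[486.5, -70.5], [489.8, 21.2]] -2.0806724469205164
```

Emit:
{"api": "play_rows", "payload": {"plan": [[20, -38, 0, 0.005, 0.003, 0.03, -1], [20, -38, 0, 0, 0, 0.03, -1], [20, -38, 0, 0, 0, 0, -1], [20, -38, 0, 0, 0, 0, -1], [18, -35, 0, 0, 0, 0, -1]]}}

```text
time_s: 4.15
eef_pos: [611.6, 32.7, 183.2]
ee_rot: [-0.003, 0.011, 1.0, 0.001]
force: [0.7, 0.3, -1.7]
grip_width: 0.569
```

Emit:
{"api": "play_rows", "payload": {"plan": [[10, -20, 0, 0, 0, 0, -1], [0, 0, 0, 0, 0, 0, -1]]}}

```text
time_s: 4.32
eef_pos: [623.9, 7.7, 181.6]
ee_rot: [-0.003, 0.013, 1.0, 0.001]
force: [-0.5, 0.1, -0.5]
grip_width: 0.567
```

```bash
python3 -c "
from w import *
st(629,-5,0,87.3)
c=cap('top','t2.png');m=mask(c,'o');ys,xs=np.nonzero(m);print(xs.min(),xs.max(),ys.min(),ys.max())
P=back(c,np.c_[xs,ys],192)[:,:2].astype(np.float32);print(cv2.minAreaRect(P))"
```

```text
pos [623.93   7.68 181.64] yaw 88.5 w 0.567 F [-0.5  0.1 -0.5] t 4.3167
turn to level [-0.0017 -0.006  -0.0209] move [np.float64(5.1), np.float64(-12.7), np.float64(-181.6)]
277 634 22 233
((659.4212646484375, -363.8652038574219), (860.32275390625, 408.6065368652344), 75.48271179199219)
```

Emit:
{"api": "play_rows", "payload": {"plan": [[5, -12, -20, -0.002, -0.006, -0.016, -1], [0, 0, -30, 0, 0, 0, -1], [0, 0, -30, 0, 0, 0, -1], [0, 0, -10, 0, 0, 0, -1], [0, 0, 0, 0, 0, 0, -1]]}}

```text
time_s: 4.78
eef_pos: [627.0, 6.5, 89.3]
ee_rot: [0.0, 0.017, 1.0, 0.001]
force: [0.3, -0.3, -0.7]
grip_width: 0.566
```

```bash
python3 - <<'E'
from w import *
st(629.3,-4.7,25,87.6)
c=cap('top','t2.png');m=comp(mask(c,'o'),(240,60,400,240));ys,xs=np.nonzero(m);z=sense()['eef_pos'][2]+7.3
P=back(c,np.c_[xs,ys],z)[:,:2].astype(np.float32);print(len(xs),cv2.minAreaRect(P))
cv2.imwrite('pics/t2c.png',cv2.resize(c['img'][70:200,250:380],None,fx=4,fy=4))
E
```

```text
pos [627.04   6.49  89.3 ] yaw 88.05 w 0.566 F [ 0.3 -0.3 -0.7] t 4.7833
turn to level [-0.0019  0.0004 -0.0079] move [np.float64(2.3), np.float64(-11.2), np.float64(-64.3)]
359 ((614.4437255859375, -51.76778793334961), (46.833778381347656, 151.38661193847656), 88.26239013671875)
```

View pics/t2c.png

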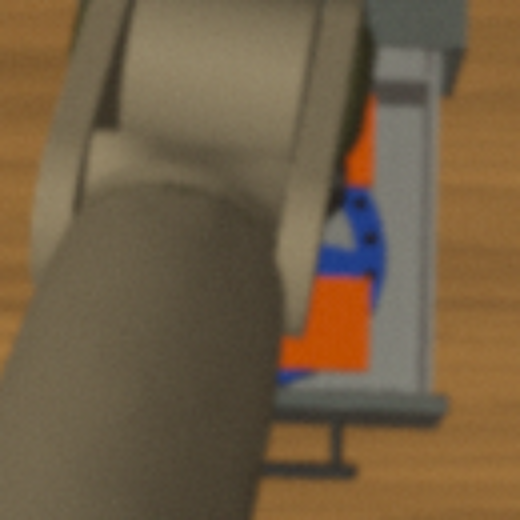

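```bash
python3 - <<'E'
from w import *
c=cap('top');s=sense()
f=lambda a:np.array(a)/4+[250-.4,70-.4]
P=back(c,[f((369,371)),f((371,277)),f((375,187)),f((378,97))],s['eef_pos'][2]+7.3)
t=np.radians(88.05);y=np.array([np.cos(t),np.sin(t)]);x=np.array([np.sin(t),-np.cos(t)]);d=P[:,:2]-s['eef_pos'][:2];print(np.c_[d@x,d@y].round(1).tolist())
E
```

```text
[[-90.0, -86.4], [-31.0, -86.2], [26.5, -87.3], [85.1, -87.8]]
```

Emit:
{"api": "play_rows", "payload": {"plan": [[2.5, -11, -10, -0.002, 0, -0.008, -1], [0, 0, 0, 0, 0, 0, -1], [0, 0, 0, 0, 0, 0, -1]]}}

```text
time_s: 5.13
eef_pos: [632.9, -5.2, 85.6]
ee_rot: [0.006, 0.021, 1.0, -0.001]
force: [1.9, -0.5, -0.8]
grip_width: 0.564
```

```bash
python3 - <<'E'
from w import *
st(629.3,-4.7,25,87.6)
c=cap('scene','s2.png')
cv2.imwrite('pics/s2c.png',cv2.resize(c['img'][185:275,255:385],None,fx=5,fy=5))
E
```

```text
pos [632.94  -5.16  85.55] yaw 87.64 w 0.564 F [ 1.9 -0.5 -0.8] t 5.1333
turn to level [ 0.0025  0.0111 -0.0006] move [np.float64(-3.6), np.float64(0.5), np.float64(-60.6)]
```

View pics/s2c.png

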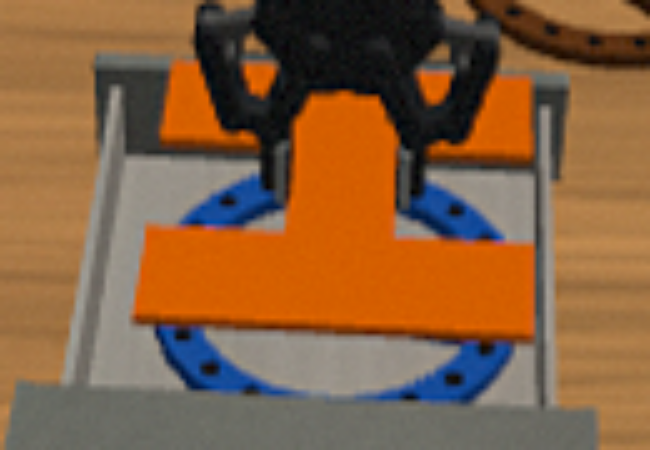

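Emit:
{"api": "play_rows", "payload": {"plan": [[-2.5, 0, 0, 0.0025, 0.011, 0, -1], [0, 0, -15, 0, 0, 0, -1], [0, 0, -15, 0, 0, 0, -1], [0, 0, -10, 0, 0, 0, -1], [0, 0, 0, 0, 0, 0, -1]]}}

```text
time_s: 5.6
eef_pos: [631.2, -6.0, 47.4]
ee_rot: [0.002, 0.021, 1.0, -0.0]
force: [-1.1, -0.1, -0.8]
grip_width: 0.571
```

```bash
python3 -c "
from w import *
st(630.5,-5.3,25,87.6)"
```

```text
pos [631.24  -5.98  47.39] yaw 87.58 w 0.571 F [-1.1 -0.1 -0.8] t 5.6
turn to level [0.0005 0.003  0.0004] move [np.float64(-0.7), np.float64(0.7), np.float64(-22.4)]
```

Emit:
{"api": "play_rows", "payload": {"plan": [[-0.5, 0.5, -10, 0, 0.003, 0, -1], [0, 0, -7, 0, 0, 0, -1], [0, 0, 0, 0, 0, 0, -1], [0, 0, 0, 0, 0, 0, -1]]}}

```text
time_s: 5.93
eef_pos: [631.2, -5.5, 30.1]
ee_rot: [0.0, 0.021, 1.0, -0.0]
force: [0.2, -0.4, -0.7]
grip_width: 0.568
```

```bash
python3 -c "
from w import *
st(630.5,-5.3,25,87.6)"
```

```text
pos [631.2   -5.49  30.1 ] yaw 87.58 w 0.568 F [ 0.2 -0.4 -0.7] t 5.9333
turn to level [0.0006 0.0006 0.0004] move [np.float64(-0.7), np.float64(0.2), np.float64(-5.1)]
```

Emit:
{"api": "play_rows", "payload": {"plan": [[-0.5, 0, -2, 0, 0, 0, -1], [0, 0, -1.5, 0, 0, 0, -1], [0, 0, 0, 0, 0, 0, -1]]}}

```text
time_s: 6.18
eef_pos: [631.1, -5.6, 27.2]
ee_rot: [0.001, 0.021, 1.0, -0.0]
force: [0.3, 0.1, -0.9]
grip_width: 0.563
```

Emit:
{"api": "play_rows", "payload": {"plan": [[0, 0, -1.2, 0, 0, 0, -1], [0, 0, 0, 0, 0, 0, -1]]}}

```text
time_s: 6.35
eef_pos: [631.3, -5.6, 26.3]
ee_rot: [0.001, 0.021, 1.0, -0.001]
force: [-0.1, -0.3, -1.0]
grip_width: 0.567
```

Emit:
{"api": "play_rows", "payload": {"plan": [[0, 0, -0.6, 0, 0, 0, -1], [0, 0, 0, 0, 0, 0, -1]]}}

```text
time_s: 6.52
eef_pos: [631.5, -5.6, 25.9]
ee_rot: [0.002, 0.021, 1.0, -0.001]
force: [0.2, -0.3, -0.4]
grip_width: 0.567
```

Emit:
{"api": "play_rows", "payload": {"plan": [[-1, 0, -1, 0, 0.003, 0, -1], [0, 0, 0, 0, 0, 0, -1]]}}

```text
time_s: 6.68
eef_pos: [630.4, -5.6, 25.0]
ee_rot: [0.0, 0.021, 1.0, -0.001]
force: [-0.2, 0.2, -0.7]
grip_width: 0.565
```

Emit:
{"api": "play_rows", "payload": {"plan": [[0, 0, -0.6, 0, 0, 0, -1], [0, 0, 0, 0, 0, 0, -1]]}}

```text
time_s: 6.85
eef_pos: [630.7, -5.7, 24.7]
ee_rot: [0.0, 0.021, 1.0, -0.001]
force: [-0.2, 0.3, -0.9]
grip_width: 0.568
```

```bash
python3 -c "
from w import *
st(630.5,-5.3,24.7,87.6)"
```

```text
pos [630.68  -5.67  24.74] yaw 87.58 w 0.568 F [-0.2  0.3 -0.9] t 6.85
turn to level [0.0013 0.0008 0.0003] move [np.float64(-0.2), np.float64(0.4), np.float64(-0.0)]
```

Emit:
{"api": "play_rows", "payload": {"plan": [[0, 0, -0.7, 0, 0, 0, -1], [0, 0, 0, 0, 0, 0, -1]]}}

```text
time_s: 7.02
eef_pos: [631.1, -5.7, 24.8]
ee_rot: [0.001, 0.021, 1.0, -0.001]
force: [-0.2, -1.2, -0.6]
grip_width: 0.566
```

Emit:
{"api": "play_rows", "payload": {"plan": [[0, 0, -0.7, 0, 0, 0, -1], [0, 0, 0, 0, 0, 0, -1]]}}

```text
time_s: 7.18
eef_pos: [631.4, -5.7, 24.7]
ee_rot: [0.002, 0.021, 1.0, -0.001]
force: [0.2, -0.4, -0.9]
grip_width: 0.566
```

Emit:
{"api": "play_rows", "payload": {"plan": [[-0.8, 0, -1.2, 0.001, 0.003, 0, -1]]}}

```text
time_s: 7.27
eef_pos: [631.4, -5.7, 24.6]
ee_rot: [0.001, 0.021, 1.0, -0.0]
force: [-0.0, 1.1, 14.2]
grip_width: 0.565
```

Emit:
{"api": "play_rows", "payload": {"plan": [[-0.2, 0, -0.7, 0, 0, 0, -1]]}}

```text
time_s: 7.35
eef_pos: [631.6, -5.7, 24.6]
ee_rot: [0.002, 0.021, 1.0, -0.0]
force: [-1.5, 1.4, 5.2]
grip_width: 0.565
```

Emit:
{"api": "play_rows", "payload": {"plan": [[0, 0, -0.5, 0, 0, 0, -1]]}}

```text
time_s: 7.43
eef_pos: [631.8, -5.7, 24.6]
ee_rot: [0.002, 0.021, 1.0, -0.001]
force: [-1.7, 1.0, 3.9]
grip_width: 0.57
```

Contact at z 24.6, as predicted. I release and lift.

Emit:
{"api": "play_rows", "payload": {"plan": [[0, 0, 0, 0, 0, 0, 0], [0, 0, 0, 0, 0, 0, 0.4], [0, 0, 0, 0, 0, 0, 0.5], [0, 0, 15, 0, 0, 0, 0.5], [0, 0, 30, 0, 0, 0, 0.5]]}}

```text
time_s: 7.85
eef_pos: [628.1, -5.2, 63.6]
ee_rot: [-0.004, 0.021, 1.0, 0.001]
force: [-0.3, -0.6, 0.6]
grip_width: 0.75
```

Emit:
{"api": "play_rows", "payload": {"plan": [[0, 0, 40, 0, 0, 0, 0.5], [-5, 0, 40, 0, 0, 0, 0.5], [-30, -20, 25, 0, 0, 0, 0.5], [-30, -25, 20, 0, 0, 0.0, 0.5], [-30, -30, 0, 0, 0, 0, 0.5]]}}

```text
time_s: 8.27
eef_pos: [536.8, -75.6, 193.4]
ee_rot: [-0.001, 0.018, 1.0, -0.0]
force: [1.5, -1.6, 0.2]
grip_width: 0.75
```

Emit:
{"api": "play_rows", "payload": {"plan": [[-20, -37, 0, 0, 0, -0.06, 0.5], [-15, -38, 0, 0, 0, -0.1, 0.5], [0, 0, 0, 0, 0, 0, 0.5]]}}

```text
time_s: 8.52
eef_pos: [496.5, -155.6, 195.4]
ee_rot: [-0.0, 0.102, 0.995, -0.001]
force: [0.2, -0.3, -0.5]
grip_width: 0.746
```

```bash
python3 - <<'E'
from w import *
st(461,-339,170,67)
c=cap('top','t3.png');m=comp(mask(c,'o'),(260,60,365,180));ys,xs=np.nonzero(m)
P=back(c,np.c_[xs,ys],32)[:,:2].astype(np.float32);print(len(xs),cv2.minAreaRect(P),P.mean(0))
cw=cap('wrist','w3.png')
im=np.hstack([cv2.resize(c['img'][60:210,250:400],(400,400)),cv2.resize(cw['img'],(400,250))[[0]*0+list(range(250))+[249]*150]])
cv2.imwrite('pics/t3c.png',im)
E
```

```text
pos [ 496.48 -155.61  195.4 ] yaw 78.32 w 0.746 F [ 0.2 -0.3 -0.5] t 8.5167
turn to level [ 0.0026 -0.001  -0.1975] move [np.float64(-35.5), np.float64(-183.4), np.float64(-25.4)]
2879 ((631.0606079101562, -3.9244766235351562), (169.21566772460938, 170.3498992919922), 87.55448913574219) [629.5858    -3.678686]
```

View pics/t3c.png

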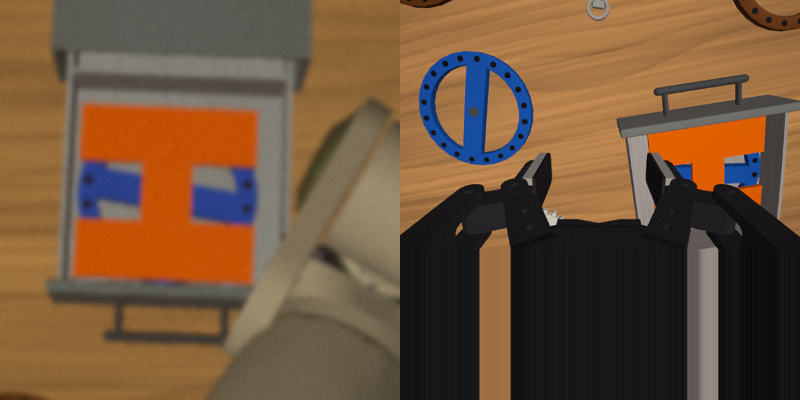

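The sheet is on the plate, square (-2.45°), about 1 mm from the lower plate's centre. Next is the upper plate.

Emit:
{"api": "play_rows", "payload": {"plan": [[-7, -36, 0, 0.002, 0, -0.05, 0.5], [-7, -36, 0, 0, 0, -0.05, 0.5], [-7, -36, 0, 0, 0, -0.05, 0.5], [-7, -36, 0, 0, 0, -0.04, 0.5], [-3, -20, 0, 0, 0, 0, 0.5]]}}

```text
time_s: 9.03
eef_pos: [469.9, -312.3, 194.3]
ee_rot: [-0.0, 0.187, 0.982, 0.002]
force: [0.1, -0.1, -0.3]
grip_width: 0.748
```

Emit:
{"api": "play_rows", "payload": {"plan": [[0, 0, 0, 0, 0, 0, 0.5], [0, 0, 0, 0, 0, 0, 0.5]]}}

```text
time_s: 9.2
eef_pos: [470.5, -314.0, 192.9]
ee_rot: [-0.001, 0.187, 0.982, 0.003]
force: [-0.3, 1.5, 0.2]
grip_width: 0.75
```

```bash
python3 - <<'E'
from w import *
c=cap('wrist','w4.png');m=mask(c,'b')
n,l,stt,ce=cv2.connectedComponentsWithStats(m);i=1+np.argmax(stt[1:,4]);print(stt[i],ce[i])
print(disc(c,(l==i).astype(np.uint8),12))
st(461.5,-340,0,67.2)
E
```

```text
[  191    80   190   187 14133] [284.89903064 171.4028161 ]
((461.0838928222656, -343.2627868652344, 88.72394561767578), ((461.0727844238281, -343.38787841796875), (176.63294982910156, 176.7963104248047), 44.26021957397461), np.float64(157.2517751025123), array([-2.81058143,  1.33637763]))
pos [ 470.55 -313.65  192.87] yaw 68.48 w 0.748 F [ 0.3 -0.  -0.5] t 9.25
turn to level [-0.0054 -0.0006 -0.0223] move [np.float64(-9.0), np.float64(-26.4), np.float64(-192.9)]
```

Emit:
{"api": "play_rows", "payload": {"plan": [[-9, -27, -35, -0.005, 0, -0.022, 0.5], [0, 0, -40, 0, 0, 0, 0.5], [0, 0, -40, 0, 0, 0, 0.5], [0, 0, -25, 0, 0, 0, 0.4], [0, 0, 0, 0, 0, 0, 0.4]]}}

```text
time_s: 9.67
eef_pos: [466.8, -331.5, 53.2]
ee_rot: [0.003, 0.191, 0.982, -0.001]
force: [-1.0, 0.5, -1.0]
grip_width: 0.699
```

```bash
python3 -c "
from w import *
st(461.7,-340.7,2,67.2)"
```

```text
pos [ 466.83 -331.49   53.18] yaw 67.93 w 0.699 F [-1.   0.5 -1. ] t 9.6667
turn to level [ 0.0037  0.0049 -0.0127] move [np.float64(-5.1), np.float64(-9.2), np.float64(-51.2)]
```

Emit:
{"api": "play_rows", "payload": {"plan": [[-5, -9, -15, 0.004, 0.005, -0.012, 0.4], [0, 0, -12, 0, 0, 0, 0.4], [0, 0, -10, 0, 0, 0, 0.3], [0, 0, 0, 0, 0, 0, 0.2], [0, 0, 0, 0, 0, 0, 0.1]]}}

```text
time_s: 10.08
eef_pos: [466.2, -336.1, 18.5]
ee_rot: [0.001, 0.193, 0.981, -0.0]
force: [0.6, 0.3, 1.5]
grip_width: 0.548
```

```bash
python3 -c "
from w import *
st(461.7,-340.7,2,67.2)"
```

```text
pos [ 466.24 -336.09   18.48] yaw 67.75 w 0.548 F [0.6 0.3 1.5] t 10.0833
turn to level [ 0.0015  0.0026 -0.0096] move [np.float64(-4.5), np.float64(-4.6), np.float64(-16.5)]
```

Emit:
{"api": "play_rows", "payload": {"plan": [[-4.5, -4.5, -4, 0.001, 0.003, -0.009, 0.1], [-1, -1, -4, 0, 0, -0.003, 0.1], [0, 0, 0, 0, 0, 0, 0.1]]}}

```text
time_s: 10.33
eef_pos: [461.8, -342.2, 12.5]
ee_rot: [0.001, 0.199, 0.98, -0.002]
force: [-0.1, -0.5, 0.3]
grip_width: 0.549
```

```bash
python3 -c "
from w import *
st(461.7,-340.7,2,67.2)"
```

```text
pos [ 461.78 -342.17   12.49] yaw 67.09 w 0.549 F [-0.1 -0.5  0.3] t 10.3333
turn to level [0.0036 0.0023 0.0019] move [np.float64(-0.1), np.float64(1.5), np.float64(-10.5)]
```

Emit:
{"api": "play_rows", "payload": {"plan": [[0, 1.2, -5, 0.003, 0.002, 0.002, 0.1], [0, 0, -4, 0, 0, 0, 0.1], [0, 0, -1, 0, 0, 0, 0.1], [0, 0, 0, 0, 0, 0, 0.1]]}}

```text
time_s: 10.67
eef_pos: [461.8, -341.4, 2.2]
ee_rot: [0.001, 0.198, 0.98, -0.001]
force: [0.1, 0.2, 0.2]
grip_width: 0.554
```

```bash
python3 -c "
from w import *
st(461.7,-340.7,2,67.2)"
```

```text
pos [ 461.83 -341.43    2.24] yaw 67.18 w 0.554 F [0.1 0.2 0.2] t 10.6667
turn to level [0.0013 0.001  0.0004] move [np.float64(-0.1), np.float64(0.7), np.float64(-0.2)]
```

Emit:
{"api": "play_rows", "payload": {"plan": [[0, 0.5, 0, 0.001, 0.001, 0, -0.2], [0, 0, 0, 0, 0, 0, -0.6], [0, 0, 0, 0, 0, 0, -1], [0, 0, 0, 0, 0, 0, -1], [0, 0, 0, 0, 0, 0, -1]], "grip_force": 50}}

```text
time_s: 11.08
eef_pos: [461.9, -340.9, 2.5]
ee_rot: [0.0, 0.198, 0.98, -0.0]
force: [-0.4, -0.4, 0.5]
grip_width: 0.334
```

```bash
python3 -c "
from w import *
st(461.7,-340.7,2,67.2)"
```

```text
pos [ 461.95 -340.86    2.45] yaw 67.18 w 0.334 F [-0.4 -0.4  0.5] t 11.0833
turn to level [ 0.0002 -0.      0.0003] move [np.float64(-0.2), np.float64(0.2), np.float64(-0.5)]
```

Emit:
{"api": "play_rows", "payload": {"plan": [[0, 0, 10, 0, 0, 0, -1], [0, 0, 25, 0, 0, 0, -1], [0, 0, 38, 0, 0, 0, -1], [0, 0, 38, 0, 0, 0, -1], [5, 10, 30, 0, 0, 0.03, -1]]}}

```text
time_s: 11.5
eef_pos: [462.5, -327.7, 143.3]
ee_rot: [-0.007, 0.184, 0.983, 0.005]
force: [0.7, -1.5, -2.1]
grip_width: 0.334
```

Emit:
{"api": "play_rows", "payload": {"plan": [[14, 30, 5, 0, 0, 0.05, -1], [14, 32, 0, 0, 0, 0.05, -1], [14, 32, 0, 0, 0, 0.05, -1], [14, 32, 0, 0, 0, 0.05, -1], [14, 32, 0, 0, 0, 0.05, -1]]}}

```text
time_s: 11.92
eef_pos: [534.6, -169.9, 161.3]
ee_rot: [0.001, 0.059, 0.998, -0.001]
force: [0.3, 0.2, -2.6]
grip_width: 0.33
```

Emit:
{"api": "play_rows", "payload": {"plan": [[15, 32, 0, 0, 0, 0.05, -1], [15, 32, 0, 0, 0, 0.02, -1], [15, 30, 0, 0, 0, 0, -1], [0, 0, 0, 0, 0, 0, -1], [0, 0, 0, 0, 0, 0, -1]]}}

```text
time_s: 12.33
eef_pos: [581.8, -63.7, 164.9]
ee_rot: [0.002, 0.017, 1.0, -0.001]
force: [0.0, -0.4, -0.9]
grip_width: 0.332
```

```bash
python3 - <<'E'
from w import *
st(630.2,-6.4,0,87.6)
c=cap('wrist','w5.png');m=mask(c,'b');s=sense()
n,l,stt,ce=cv2.connectedComponentsWithStats(m);i=1+np.argmax(stt[1:,4]);print(stt[i],ce[i])
h=cv2.convexHull(np.argwhere(l==i)[:,::-1].astype(np.int32)).reshape(-1,2)
h=h[h[:,1]<200];P=back(c,h,s['eef_pos'][2]+9.55)[:,:2]
from scipy.optimize import least_squares
r=least_squares(lambda q:np.hypot(*(P-q[:2]).T)-q[2],[*s['eef_pos'][:2],90]);print(r.x,np.abs(r.fun).max(), 'off',r.x[:2]-s['eef_pos'][:2],len(P))
E
```

```text
pos [581.83 -63.7  164.88] yaw 88.07 w 0.332 F [ 0.  -0.4 -0.9] t 12.3333
turn to level [ 0.0014  0.0031 -0.0082] move [np.float64(48.4), np.float64(57.3), np.float64(-164.9)]
[  104    36   428   321 55078] [323.55003813 177.52643524]
[581.04323155 -65.17966965  87.72797575] 0.3413455974247057 off [-0.72239612 -1.39137335] 37
```

Emit:
{"api": "play_rows", "payload": {"plan": [[25, 29, 0, 0.001, 0.003, -0.008, -1], [22, 26, 0, 0, 0, 0, -1], [4, 5, -20, 0, 0, 0, -1], [0, 0, -25, 0, 0, 0, -1], [0, 0, 0, 0, 0, 0, -1]]}}

```text
time_s: 12.8
eef_pos: [633.4, -6.7, 120.9]
ee_rot: [0.001, 0.025, 1.0, -0.001]
force: [-1.0, -0.5, -2.8]
grip_width: 0.332
```

```bash
python3 -c "
from w import *
st(631.2,-6.8,34.5,87.6)"
```

```text
pos [633.42  -6.65 120.93] yaw 87.12 w 0.332 F [-1.  -0.5 -2.8] t 12.8
turn to level [0.0011 0.0016 0.0084] move [np.float64(-2.2), np.float64(-0.1), np.float64(-86.4)]
```

Emit:
{"api": "play_rows", "payload": {"plan": [[-2, 0, -25, 0.001, 0.002, 0.008, -1], [0, 0, -25, 0, 0, 0, -1], [0, 0, -15, 0, 0, 0, -1], [0, 0, 0, 0, 0, 0, -1]]}}

```text
time_s: 13.13
eef_pos: [631.3, -11.8, 58.4]
ee_rot: [0.001, 0.024, 1.0, -0.001]
force: [-0.2, -0.3, -2.2]
grip_width: 0.335
```

```bash
python3 -c "
from w import *
st(631.2,-6.8,34.5,87.6)"
```

```text
pos [631.34 -11.75  58.39] yaw 87.28 w 0.335 F [-0.2 -0.3 -2.2] t 13.1333
turn to level [0.0012 0.0024 0.0056] move [np.float64(-0.1), np.float64(5.0), np.float64(-23.9)]
```

Emit:
{"api": "play_rows", "payload": {"plan": [[0, 5, -6, 0.001, 0.002, 0.005, -1], [0, 0, -6, 0, 0, 0, -1], [0, 0, 0, 0, 0, 0, -1], [0, 0, 0, 0, 0, 0, -1]]}}

```text
time_s: 13.47
eef_pos: [632.8, -9.2, 50.6]
ee_rot: [0.003, 0.023, 1.0, -0.001]
force: [1.1, -0.7, -2.8]
grip_width: 0.334
```

```bash
python3 -c "
from w import *
st(631.2,-6.8,34.5,87.6)"
```

```text
pos [632.79  -9.17  50.58] yaw 87.4 w 0.334 F [ 1.1 -0.7 -2.8] t 13.4667
turn to level [0.0013 0.0052 0.0035] move [np.float64(-1.6), np.float64(2.4), np.float64(-16.1)]
```

Emit:
{"api": "play_rows", "payload": {"plan": [[-1.5, 2.4, -5, 0.001, 0.005, 0.003, -1], [-0.3, 0.5, -5, 0, 0, 0, -1], [0, 0, 0, 0, 0, 0, -1]]}}

```text
time_s: 13.72
eef_pos: [631.8, -6.3, 41.9]
ee_rot: [0.002, 0.021, 1.0, -0.0]
force: [-0.6, -0.0, -2.0]
grip_width: 0.335
```

```bash
python3 -c "
from w import *
st(631.2,-6.8,34.5,87.6)"
```

```text
pos [631.77  -6.28  41.94] yaw 87.59 w 0.335 F [-0.6 -0.  -2. ] t 13.7167
turn to level [0.0009 0.003  0.0002] move [np.float64(-0.6), np.float64(-0.5), np.float64(-7.4)]
```

Emit:
{"api": "play_rows", "payload": {"plan": [[-0.8, -0.5, -3, 0.001, 0.003, 0, -1], [-0.2, 0, -2.5, 0, 0, 0, -1], [0, 0, 0, 0, 0, 0, -1]]}}

```text
time_s: 13.97
eef_pos: [630.7, -6.6, 36.0]
ee_rot: [-0.0, 0.021, 1.0, 0.0]
force: [-0.6, -0.7, -1.8]
grip_width: 0.333
```

Emit:
{"api": "play_rows", "payload": {"plan": [[-0.4, 0, -1, 0, 0.001, 0, -1]]}}

```text
time_s: 14.05
eef_pos: [630.4, -6.6, 35.0]
ee_rot: [-0.0, 0.021, 1.0, 0.0]
force: [-0.2, 0.7, -2.4]
grip_width: 0.336
```

Emit:
{"api": "play_rows", "payload": {"plan": [[-0.4, 0, -0.7, 0, 0.001, 0, -1]]}}

```text
time_s: 14.13
eef_pos: [630.1, -6.6, 34.4]
ee_rot: [-0.001, 0.021, 1.0, 0.0]
force: [-0.6, 1.0, 2.8]
grip_width: 0.334
```

```bash
python3 -c "
from w import *
st(631.2,-6.8,34.5,87.6)"
```

```text
pos [630.13  -6.63  34.45] yaw 87.61 w 0.334 F [-0.6  1.   2.8] t 14.1333
turn to level [-0.0001 -0.0017 -0.0002] move [np.float64(1.1), np.float64(-0.2), np.float64(0.1)]
```

Emit:
{"api": "play_rows", "payload": {"plan": [[0.8, 0, 0.8, 0, -0.002, 0, -1], [0, 0, 0, 0, 0, 0, -1]]}}

```text
time_s: 14.3
eef_pos: [631.1, -6.7, 35.4]
ee_rot: [0.0, 0.021, 1.0, 0.0]
force: [-0.6, -0.5, -1.6]
grip_width: 0.337
```

Emit:
{"api": "play_rows", "payload": {"plan": [[0, 0, -1, 0, 0, 0, -1]]}}

```text
time_s: 14.38
eef_pos: [631.2, -6.7, 34.6]
ee_rot: [0.001, 0.021, 1.0, 0.0]
force: [-0.4, 0.3, -1.9]
grip_width: 0.335
```

Emit:
{"api": "play_rows", "payload": {"plan": [[0, 0, -0.5, 0, 0, 0, -1]]}}

```text
time_s: 14.47
eef_pos: [631.3, -6.7, 34.4]
ee_rot: [0.001, 0.021, 1.0, -0.0]
force: [-1.7, 0.9, 3.5]
grip_width: 0.331
```

Down at (631.3, -6.7, 34.4). I release slowly, lift, retreat and check from the top view.

Emit:
{"api": "play_rows", "payload": {"plan": [[0, 0, 0, 0, 0, 0, -0.1], [0, 0, 0, 0, 0, 0, 0], [0, 0, 0, 0, 0, 0, 0.2], [0, 0, 15, 0, 0, 0, 0.2], [0, 0, 30, 0, 0, 0, 0.2]]}}

```text
time_s: 14.88
eef_pos: [628.7, -6.4, 75.1]
ee_rot: [-0.004, 0.021, 1.0, 0.001]
force: [-0.2, 0.3, 0.7]
grip_width: 0.605
```

Emit:
{"api": "play_rows", "payload": {"plan": [[0, 0, 40, 0, 0, 0, 0], [-10, 0, 30, 0, 0, 0, -1], [-35, -20, 0, 0, 0, 0, -1], [-35, -22, 0, 0, 0, 0, -1], [-35, -22, 0, 0, 0, 0, -1]]}}

```text
time_s: 15.3
eef_pos: [516.1, -69.3, 153.8]
ee_rot: [0.003, 0.018, 1.0, -0.001]
force: [0.9, -1.5, 0.4]
grip_width: 0.002
```

Emit:
{"api": "play_rows", "payload": {"plan": [[-35, -22, 0, 0, 0, 0, -1], [-38, -15, 0, 0, 0, 0, -1], [-38, -15, 0, 0, 0, 0, -1], [0, 0, 0, 0, 0, 0, -1]]}}

```text
time_s: 15.63
eef_pos: [397.7, -123.4, 154.1]
ee_rot: [0.003, 0.019, 1.0, -0.002]
force: [-0.5, 0.2, -0.3]
grip_width: 0.0
```

```bash
python3 - <<'E'
from w import *
st(460,-8,35,87.6)
c=cap('top','t4.png');mb=comp(mask(c,'b'),(268,80,356,172))
print('upper',disc(c,mb,44))
m=comp(mask(c,'o'),(260,60,365,180));ys,xs=np.nonzero(m)
P=back(c,np.c_[xs,ys],32)[:,:2].astype(np.float32);print(len(xs),cv2.minAreaRect(P))
cv2.imwrite('pics/t4c.png',cv2.resize(c['img'][70:200,250:380],None,fx=4.5,fy=4.5,interpolation=2))
E
```

```text
pos [ 397.74 -123.36  154.06] yaw 87.85 w 0.0 F [-0.5  0.2 -0.3] t 15.6333
turn to level [ 0.0034  0.0067 -0.0044] move [np.float64(62.3), np.float64(115.4), np.float64(-119.1)]
upper ((629.57373046875, -4.740416526794434, 88.06062316894531), ((630.0376586914062, -5.110212326049805), (170.94163513183594, 173.84768676757812), 83.6834716796875), np.float64(42.00345683927026), array([-1.973989  , -0.19106953]))
868 ((631.6510620117188, -3.7967376708984375), (168.81724548339844, 170.13467407226562), 87.69075775146484)
```

View pics/t4c.png

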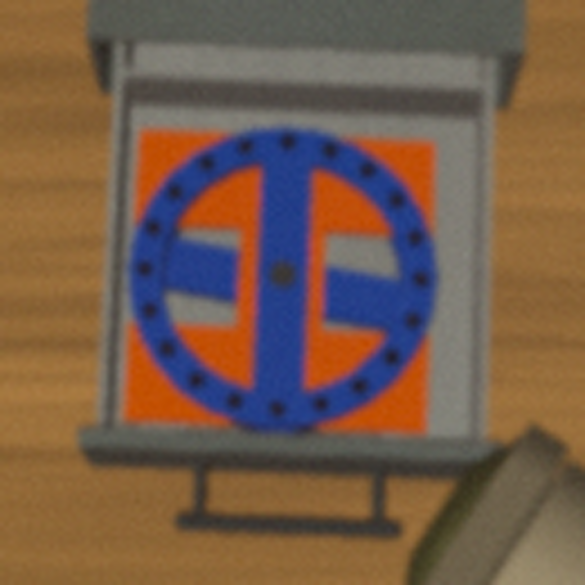

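Three layers are in line: upper (629.8,-4.9) and lower (629.3,-4.7) in the same view, sheet about 1.5 mm off and square. Next I go in front of the handle with shut fingers.

Emit:
{"api": "play_rows", "payload": {"plan": [[8, 30, 0, 0.003, 0.006, -0.004, -1], [8, 30, 0, 0, 0, 0, -1], [8, 30, 0, 0, 0, 0, -1], [10, 20, -30, 0, 0, 0, -1], [2, 0, -30, 0, 0, 0, -1]]}}

```text
time_s: 16.1
eef_pos: [443.9, -10.6, 99.9]
ee_rot: [0.011, 0.024, 1.0, -0.003]
force: [-0.2, -0.7, -0.8]
grip_width: 0.003
```

Emit:
{"api": "play_rows", "payload": {"plan": [[0, 0, -20, 0, 0, 0, -1], [0, 0, -10, 0, 0, 0, -1], [0, 0, 0, 0, 0, 0, -1], [0, 0, 0, 0, 0, 0, -1]]}}

```text
time_s: 16.43
eef_pos: [445.6, -6.1, 64.4]
ee_rot: [0.009, 0.021, 1.0, -0.002]
force: [0.4, -0.8, -0.8]
grip_width: -0.003
```

```bash
python3 -c "
from w import *
st(450,-7,32,87.6)"
```

```text
pos [445.58  -6.05  64.44] yaw 87.61 w -0.003 F [ 0.4 -0.8 -0.8] t 16.4333
turn to level [ 0.0048  0.0176 -0.0003] move [np.float64(4.4), np.float64(-0.9), np.float64(-32.4)]
```

Emit:
{"api": "play_rows", "payload": {"plan": [[0, 0, -15, 0.004, 0.017, 0, -1], [0, 0, -12, 0, 0, 0, -1], [2, 0, -4, 0, 0, 0, -1], [2, 0, 0, 0, 0, 0, -1], [2, 0, 0, 0, 0, 0, -1]]}}

```text
time_s: 16.85
eef_pos: [456.3, -6.2, 36.7]
ee_rot: [0.004, 0.02, 1.0, -0.001]
force: [-0.3, -0.3, -0.4]
grip_width: -0.002
```

```bash
python3 -c "
from w import *
st(450,-7,32,87.6)"
```

```text
pos [456.29  -6.2   36.65] yaw 87.65 w -0.002 F [-0.3 -0.3 -0.4] t 16.85
turn to level [ 0.0028  0.0083 -0.0009] move [np.float64(-6.3), np.float64(-0.8), np.float64(-4.7)]
```

Emit:
{"api": "play_rows", "payload": {"plan": [[2, 0, -4, 0.002, 0.008, 0, -1], [3, 0, 0, 0, 0, 0, -1], [3, 0, 0, 0, 0, 0, -1]]}}

```text
time_s: 17.1
eef_pos: [466.5, -6.5, 34.4]
ee_rot: [0.002, 0.021, 1.0, -0.001]
force: [0.4, -0.7, 0.1]
grip_width: -0.001
```

Emit:
{"api": "play_rows", "payload": {"plan": [[3, -0.1, 0, 0, 0, 0, -1], [3, -0.1, 0, 0, 0, 0, -1], [3, -0.1, 0, 0, 0, 0, -1]]}}

```text
time_s: 17.35
eef_pos: [475.8, -6.8, 34.6]
ee_rot: [0.001, 0.02, 1.0, -0.001]
force: [-2.1, -1.2, -0.7]
grip_width: -0.001
```

Emit:
{"api": "play_rows", "payload": {"plan": [[3, -0.1, 0, 0, 0, 0, -1], [4, -0.2, 0, 0, 0, 0, -1], [4, -0.2, 0, 0, 0, 0, -1]]}}

```text
time_s: 17.6
eef_pos: [487.3, -7.3, 34.6]
ee_rot: [0.0, 0.02, 1.0, -0.001]
force: [-2.2, -0.3, 1.1]
grip_width: -0.0
```

```bash
python3 -c "
from w import *
st(450,-7,33,87.6)"
```

```text
pos [487.3   -7.25  34.63] yaw 87.66 w -0.0 F [-2.2 -0.3  1.1] t 17.6
turn to level [ 0.0013  0.     -0.001 ] move [np.float64(-37.3), np.float64(0.3), np.float64(-1.6)]
```

Emit:
{"api": "play_rows", "payload": {"plan": [[5, -0.2, 0, 0, 0, 0, -1], [5, -0.2, 0, 0, 0, 0, -1], [6, -0.25, 0, 0, 0, 0, -1], [6, -0.25, 0, 0, 0, 0, -1], [6, -0.25, 0, 0, 0, 0, -1]]}}

```text
time_s: 18.02
eef_pos: [517.9, -8.4, 34.6]
ee_rot: [-0.0, 0.02, 1.0, -0.001]
force: [-2.2, -0.4, 0.6]
grip_width: 0.003
```

Emit:
{"api": "play_rows", "payload": {"plan": [[6, -0.25, 0, 0, 0, 0, -1], [6, -0.25, 0, 0, 0, 0, -1], [6, -0.25, 0, 0, 0, 0, -1], [6, -0.25, 0, 0, 0, 0, -1], [6, -0.25, 0, 0, 0, 0, -1]]}}

```text
time_s: 18.43
eef_pos: [551.5, -9.7, 34.6]
ee_rot: [-0.0, 0.02, 1.0, -0.0]
force: [-3.5, 0.7, 0.3]
grip_width: -0.002
```

Emit:
{"api": "play_rows", "payload": {"plan": [[6, -0.25, 0, 0, 0, 0, -1], [6, -0.25, 0, 0, 0, 0, -1], [6, -0.25, 0, 0, 0, 0, -1], [6, -0.25, 0, 0, 0, 0, -1], [6, -0.25, 0, 0, 0, 0, -1]]}}

```text
time_s: 18.85
eef_pos: [584.9, -10.9, 34.6]
ee_rot: [-0.0, 0.02, 1.0, -0.0]
force: [-2.5, 0.5, 1.9]
grip_width: -0.003
```

```bash
python3 -c "
from w import *
st(450,-7,33,87.6)"
```

```text
pos [584.92 -10.93  34.64] yaw 87.67 w -0.003 F [-2.5  0.5  1.9] t 18.85
turn to level [ 0.0009 -0.0002 -0.0012] move [np.float64(-134.9), np.float64(3.9), np.float64(-1.6)]
```

Emit:
{"api": "play_rows", "payload": {"plan": [[6, -0.25, 0, 0, 0, 0, -1], [6, -0.25, 0, 0, 0, 0, -1], [6, -0.25, 0, 0, 0, 0, -1], [6, -0.25, 0, 0, 0, 0, -1], [6, -0.25, 0, 0, 0, 0, -1]]}}

```text
time_s: 19.27
eef_pos: [618.2, -12.2, 34.6]
ee_rot: [-0.0, 0.02, 1.0, -0.0]
force: [-2.6, 1.0, 1.3]
grip_width: 0.004
```

Emit:
{"api": "play_rows", "payload": {"plan": [[6, -0.25, 0, 0, 0, 0, -1], [6, -0.25, 0, 0, 0, 0, -1], [6, -0.25, 0, 0, 0, 0, -1], [6, -0.25, 0, 0, 0, 0, -1], [6, -0.25, 0, 0, 0, 0, -1]]}}

```text
time_s: 19.68
eef_pos: [651.6, -13.4, 34.6]
ee_rot: [-0.0, 0.02, 1.0, -0.0]
force: [-2.7, 0.1, 1.2]
grip_width: -0.002
```

Emit:
{"api": "play_rows", "payload": {"plan": [[6, -0.25, 0, 0, 0, 0, -1], [6, -0.25, 0, 0, 0, 0, -1], [5, -0.2, 0, 0, 0, 0, -1], [5, -0.2, 0, 0, 0, 0, -1], [4, -0.2, 0, 0, 0, 0, -1]]}}

```text
time_s: 20.1
eef_pos: [680.9, -14.6, 34.5]
ee_rot: [0.0, 0.02, 1.0, -0.0]
force: [-2.4, 0.7, 1.3]
grip_width: 0.0
```

```bash
python3 -c "
from w import *
st(450,-7,33,87.6);print(sense()['joints'])"
```

```text
pos [680.85 -14.57  34.52] yaw 87.66 w 0.0 F [-2.4  0.7  1.3] t 20.1
turn to level [ 0.0004  0.0004 -0.0011] move [np.float64(-230.9), np.float64(7.6), np.float64(-1.5)]
[-1.92913933e-01  8.41941336e-01  1.16652667e+00 -2.98922876e-04
  1.13263891e+00 -1.72277911e+00]
```

Emit:
{"api": "play_rows", "payload": {"plan": [[4, -0.15, 0, 0, 0, 0, -1], [4, -0.15, 0, 0, 0, 0, -1], [3, -0.15, 0, 0, 0, 0, -1], [3, -0.1, 0, 0, 0, 0, -1], [2, -0.1, 0, 0, 0, 0, -1]]}}

```text
time_s: 20.52
eef_pos: [698.9, -15.3, 34.4]
ee_rot: [0.0, 0.02, 1.0, -0.0]
force: [-2.1, 0.7, 1.4]
grip_width: 0.001
```

Emit:
{"api": "play_rows", "payload": {"plan": [[2, -0.1, 0, 0, 0, 0, -1], [2, -0.1, 0, 0, 0, 0, -1], [2, -0.1, 0, 0, 0, 0, -1]]}}

```text
time_s: 20.77
eef_pos: [703.0, -15.4, 34.3]
ee_rot: [-0.004, 0.02, 1.0, -0.0]
force: [-22.5, 0.5, 12.2]
grip_width: 0.002
```

Emit:
{"api": "play_rows", "payload": {"plan": [[2, -0.1, 0, 0, 0, 0, -1], [2, -0.1, 0, 0, 0, 0, -1], [2, -0.1, 0, 0, 0, 0, -1]]}}

```text
time_s: 21.02
eef_pos: [702.8, -15.5, 34.6]
ee_rot: [-0.014, 0.02, 1.0, 0.0]
force: [-15.7, 0.3, 7.9]
grip_width: 0.0
```

Emit:
{"api": "play_rows", "payload": {"plan": [[2, -0.1, 0, 0, 0, 0, -1], [2, -0.1, 0, 0, 0, 0, -1]]}}

```text
time_s: 21.18
eef_pos: [702.7, -15.4, 34.8]
ee_rot: [-0.021, 0.02, 1.0, 0.0]
force: [-16.0, 0.8, 8.1]
grip_width: -0.001
```

Hard stop at x ≈ 703 (22 N). I back off and look.

Emit:
{"api": "play_rows", "payload": {"plan": [[-5, 0, 0, 0, 0, 0, -1], [-15, 0, 0, 0, 0, 0, -1], [-30, 0, 10, 0, 0, 0, -1], [-35, 0, 25, 0, 0, 0, -1], [-38, 0, 30, 0, 0, 0, -1]]}}

```text
time_s: 21.6
eef_pos: [582.2, -15.8, 90.4]
ee_rot: [-0.023, 0.02, 1.0, 0.001]
force: [1.6, -0.3, 0.8]
grip_width: -0.001
```

Emit:
{"api": "play_rows", "payload": {"plan": [[-38, -10, 30, 0, 0, 0, -1], [-38, -15, 30, 0, 0, 0, -1], [-38, -15, 0, 0, 0, 0, -1], [-38, -15, 0, 0, 0, 0, -1], [-38, -15, 0, 0, 0, 0, -1]]}}

```text
time_s: 22.02
eef_pos: [403.2, -80.8, 145.8]
ee_rot: [-0.015, 0.017, 1.0, -0.002]
force: [1.0, -1.1, 0.7]
grip_width: 0.0
```

Emit:
{"api": "play_rows", "payload": {"plan": [[0, 0, 0, 0, 0, 0, -1], [0, 0, 0, 0, 0, 0, -1]]}}

```text
time_s: 22.18
eef_pos: [397.7, -82.0, 146.0]
ee_rot: [-0.015, 0.019, 1.0, -0.003]
force: [0.3, -0.1, 1.4]
grip_width: -0.001
```

```bash
python3 - <<'E'
from w import *
st()
a=cap('top')['img'];b=cap('scene')['img'];a0=cv2.imread('pics/top0.png')
for n,(x0,y0,x1,y1) in dict(spr=(398,90,442,132),jar=(190,85,225,122),ret=(158,92,180,134)).items():
    A=a0[y0:y1,x0:x1].astype(np.float32).mean(2);B=a[y0:y1,x0:x1].astype(np.float32).mean(2)
    print(n,cv2.phaseCorrelate(A,B),np.abs(A-B).mean())
cv2.imwrite('pics/fin.png',np.hstack([cv2.resize(a[0:200,230:400],(425,500)),cv2.resize(b[150:350,220:400],(375,417))[list(range(417))+[416]*83]]))
E
```

```text
pos [397.71 -82.04 146.04] yaw 87.79 w -0.001 F [ 0.3 -0.1  1.4] t 22.1833
turn to level [ 0.0048 -0.0309  0.0001] move [None, None, None]
spr ((0.493103239452509, 0.47495947986595866), 1.0433517637370546) 2.571789
jar ((0.0036680754475888477, 0.05010638042175586), 1.0424228456285265) 2.203861
ret ((-0.04313701645599188, 0.3752642318250814), 0.9951035453213586) 2.5046895
```

View pics/fin.png

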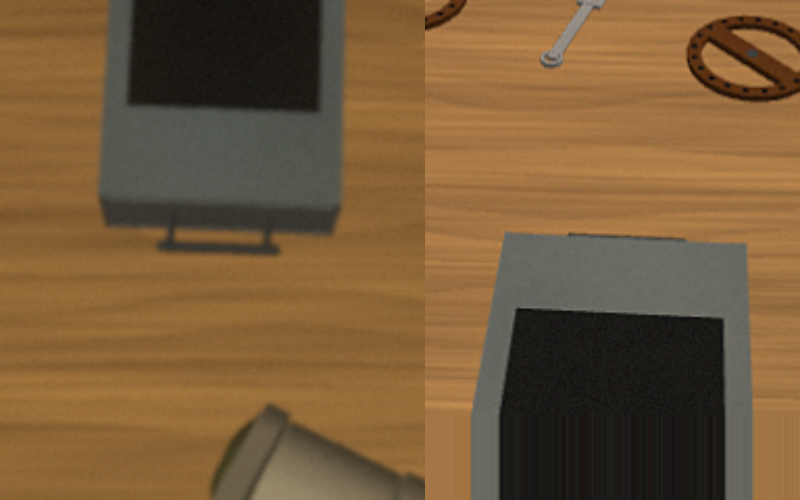

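The drawer front is flush with the housing at (220,215) and only the handle stands out at (218,245). The bystanders are unmoved. I hand in.

```bash
python3 -c "
from rig import ctrl;print(ctrl.finish_job())"
```

```text
the job is handed in; nothing more can be done
None
```

I laid the orange sheet on the lower plate, laid the blue bench plate on the sheet, pushed the drawer shut and handed the job in. It took about 22 s of the 72 s allowed.

- **Setting down:** I lowered both pieces until they touched before opening the fingers. The peak reading was about 14 N for the sheet and 3.5 N for the plate.
- **Alignment before shutting:** In the top view the upper plate was within about 1 mm of the lower plate's centre. The sheet was about 1–2 mm off that centre and square with the drawer to within about 0.5°.
- **Drawer:** I pushed it at 2–4 N until it reached the hard stop, where the force rose to about 22 N. The last pictures show the drawer front flush with the housing and the arm clear of it.
- **Sprocket, jar and retainer:** The top view before and after shows shifts of half a pixel or less (about 1 mm), which is at noise level, so I take them as unmoved.

**Limits of the checks:**
- The wrist and top cameras disagreed by 2–4 mm across the jaw direction. I used the top view to judge the layers against each other.
- The layers can't be seen once the drawer is shut. That they stayed in line rests on the slow, steady push, not on a picture.

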